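# Sort two clamp spindles by thread hand in test nuts

## Task

Sort the two clamp spindles standing in the wooden rack by thread hand: one is right-hand, the other left-hand. Try them in the two fixed test nuts (plain block: right-hand, goes in clockwise seen from above; block with a groove round it: left-hand, goes in anticlockwise), starting with the square head parallel to the block; the wrong nut will not take a spindle. Leave each spindle screwed at least 15 mm down into the nut of its own hand, dropping none and leaving the tape, pen and nippers where they are.

Things in the scene. Friction and masses are not known exactly. Their poses are not given: they have to be found in the camera images.
- spindle_a_mid (a point): Middle of one steel clamp spindle, 100 mm long, 0.28 kg, standing tip down, loose; z is its axis, up. Square head 22 mm across flats (x and y are square to them) from 14 to 48 mm above this point: grip it there from above. Below it a collar 38 mm in diameter, 8 to 14 mm above this point, with a 30 mm cone on it up to 16.5 mm. Right- or left-hand: not told.
- spindle_b_mid (a point): Middle of the other spindle, alike but for the thread hand. Below the collar both have a steep four-start round thread, 25 mm over the ridges, 72 mm of travel a turn, down to 34 mm below this point, then a plain bevelled tip 16 mm in diameter down to 50 mm below. The ridges' lower ends lie on the +x, +y, -x and -y sides.
- rh_nut_mouth (a point): Centre of the mouth of the right-hand test nut, on its top face, 72 mm above the table; z up along the bore, x and y square to the block. With the head parallel to the block (any quarter turn) and the spindle's middle 25 mm above this point, the ridges stand between the ribs; from there a right-hand spindle goes down 1 mm per 5 degrees clockwise (2 mm play). A left-hand one stops within 5 mm.
- lh_nut_mouth (a point): Centre of the mouth of the left-hand test nut, on its top face, 72 mm above the table; z up along the bore, x and y square to the block. Mirror image of the right-hand nut: same start, but a left-hand spindle goes down 1 mm per 5 degrees anticlockwise, and a right-hand one stops within 5 mm. A groove 6 mm wide and 3 mm deep runs round the block 20 to 26 mm below the top.
- rh_nut: The right-hand test nut, fixed: upright steel block 56 mm square, 60 mm high, on a dark base plate 100 x 84 x 12 mm; origin on the table under the bore. Bore 31 mm, open 60 mm deep, with four round ribs from 3 mm below the mouth that leave 20 mm free. Oiled: its own spindle turns in with a few N; let go, it stays or sinks a little further, 33 mm at most (collar on the nut).
- lh_nut: The left-hand test nut, fixed, same sizes; told apart by the groove round its block. Which nut stands where varies. Not listed, but solid: a toggle clamp on a plate in the middle behind (50 mm high) and a bag sealer on the left from y = 0.30 m on, its raised arm up to 270 mm high: start and travel above it.
- rack: The rack: a fixed wooden block 64 mm deep (x), 136 mm long (y), 64 mm high; origin under its centre. The spindles hang by their collars in two holes 31 mm in diameter, 72 mm apart along y, heads turned anyhow; lift a spindle 60 mm to clear the rack and 110 mm to pass over the other one's head (106 mm above the table).
- tape_mid (a point): Middle of a bystander: a roll of masking tape lying flat, 98 mm wide, 25 mm high.
- pen_mid (a point): Middle of a bystander: a marker pen lying on the table, 135 mm long, 16 mm thick.
- nippers_mid (a point): Middle of a bystander: a pair of nippers lying on the table, 44 x 129 x 14 mm.
- spindle_a: Spindle a itself; origin at the end of its tip, z along its axis, up.
- spindle_b: Spindle b itself; origin at the end of its tip, z along its axis, up.
There are look-alikes about, which are no part of the job. What is shaped like the spindle_a but pink is not meant. Leave any black look-alike of the spindle_b alone.

How it is judged:
By the outcome, as a careful person would: the job done as asked, in the order asked, and still so for the second after the job is handed in, with the robot touching nothing.
It also fails if it takes over 67 s, if anything falls off the work surface, if the arm or the gripper's body presses on something with over 40 N, if the wrist force passes 120 N, or if a joint passes its speed limit or range.

## Robot

A 6-joint arm with a two-finger parallel gripper is mounted at the origin on a cart in front of the work surface, level with it; the furniture and walls round the work are solid. World frame = base frame: x ahead of the robot, y to its left, z up, the work surface at z = 0. Lengths are in mm, angles in rad, forces in N, time in s.
With the tool pointing down it reaches from about 275 to 750 mm from the base axis. Payload 10.2 kg.
Tool frame: the origin (TCP) lies at the very end of the fingers, on their centre line; the grasp point (between the pads) lies 19 mm behind it; z points along the fingers, y is the line along which they close (so a half turn about z gives the same grasp; the last joint's range is limited). The gripper opens to 85 mm and grips with 20 to 120 N. Pads are 22 mm wide; open, the fingers measure 114 mm over their backs; the gripper's body (76 mm by 85 mm) begins 54 mm behind the grasp point. The pads swing forward as they close: fully open they stand 13 mm farther back than shut.
Start: joints at [-1.556, 0.313, 1.498, -0, 1.331, -0.223], TCP at [123.658, -510.235, 231.294] pointing down, gripper open.
Joint ranges: [-2.94, 2.94], [-0.97, 2.17], [0.19, 2.56], [-1.23, 4.37], [0.02, 3.11], [-2.88, 2.88]. Speed limits (rad/s): [2.39, 2.39, 3.01, 3.14, 3.14, 3.14].

## Interface

Orientations are given as a unit quaternion [w, x, y, z].
In Python, from rig import telemetry, optics, ctrl gives the robot as it stands.
- The arm moves only by the tool servo_tool, never from a script. Its argument "deltas" is a list of rows, each a list of 3 entries, a list of its own where there are three numbers: the shift along the tool's x, y, z in units of 20 cm (1.0 is 20 cm), then the turn, a rotation vector about the tool's x, y, z in units of 90 degrees (1.0 is 90 degrees), then the opening, from 0 (shut) to 1 (fully open). A call has 1 to 8 rows; each row shifts and turns the commanded pose from where the row before left it, along the tool's axes as they then stand; what a row does not reach is not made up. A row lasts 1/10 s, in which the tool goes at most 50 mm and 8.59 degrees, less where a joint would pass 70% of its speed; a pose out of reach is approached as far as the arm can. A call with a number of a shift or a turn outside -1 to 1 is refused whole. A call with a gripper value outside its range is refused whole. The fingers move at their own pace and stop on an object; "squeeze" is the grip in N (left out, the last holds). Time passes only in rows, so rows that do not move let the fingers close. It gives the time, the measured TCP pose, the force, the opening and the grip force at its end, in the units of the state.
- telemetry.sense(): the state, without advancing time (a new reading comes with each control period).
- optics.capture(name): name is "scene" or "side" or "wrist"; returns the picture (400x640x3 uint8, blue, green, red); there is no depth.
- optics.camera_model(name): a dict with "vfov" (degrees; the focal length in pixels is half the picture's height over the tangent of half this angle, whatever the lens; pixels are square), "cx", "cy" (the principal point, pixels), "R" (3x3) and "t" (3): a world point X has camera coordinates R X + t; the wrist camera has in their place "mount" (4x4, takes a point from camera to tool coordinates, whose origin is the TCP and whose axes are the flange's). Camera axes: x right, y down, z forward; pixel columns grow to the right and rows downward; lengths in mm; the calibration is good to about 2 mm. The wrist camera is an equidistant fisheye: a pixel r from the principal point sees the ray r / f radians off the axis. A picture is of the moment at which its call begins: read the wrist's pose just before it. camera_model takes no time and is no camera call.
- ctrl.finish_job(): hands the job in; it is judged then, once.
The state is a dict: "time_s": time; "joints": joint angles; "dq": joint speeds; "tau": joint torques, N m; "eef_pos": TCP position; "ee_rot": TCP orientation; "force": force on the tool from outside, world axes, zero at the start; "wrist_torque": the same for the moment, N m; "grip_width": opening from 0.0 (shut) to 1.0 (fully open); "grip_force": force on a finger pad.
Only numpy, scipy, OpenCV 4.12 (cv2) and the standard library are available. Lean on these libraries where they do the work, as an engineer would, in place of code of your own. Each camera call takes 0.05 s, during which the arm holds its last target. There are 200 camera calls.

## Working session

There is one attempt and no reset: what is moved stays moved. The work goes in short steps, Python scripts to look and compute and a tool call to move; the robot and the scene stay as the last step left them, time stands still between calls to the robot, and variables do not carry over. Pictures are saved under pics/ and viewed, at most 10 in all, crops included, and the job is handed in when it is done.

Besides the shell and the picture viewer there is one more tool, called after "Emit:" as a command line: name --argument value ..., lists and objects as JSON in quotes. servo_tool: Moves the arm, as the interface text tells. Its arguments: {"type":"object","properties":{"deltas":{"type":"array"},"squeeze":{"type":"number"}},"required":["deltas"]}

```bash
mkdir -p pics; ls; python3 - <<'E'
from rig import telemetry, optics
import cv2
s=telemetry.sense();print(s)
for n in("scene","side"):
    cv2.imwrite(f"pics/{n}0.png",optics.capture(n)); print(n,optics.camera_model(n))
cv2.imwrite("pics/w0.png",optics.capture("wrist"));print(optics.camera_model("wrist"))
E
```

```text
pics
{'time_s': 0.0, 'joints': array([-1.55640498e+00,  3.13458731e-01,  1.49847756e+00, -7.27114218e-06,
        1.33099849e+00, -2.23424628e-01]), 'dq': array([-0.00127583, -0.00145504, -0.00107217,  0.00024009,  0.0001892 ,
        0.00029312]), 'tau': array([-6.69110386e-05, -4.12263429e+01, -2.59743762e+01, -1.75970158e-04,
        4.19179763e-03, -2.14295414e-05]), 'eef_pos': array([ 123.64963375, -509.9511501 ,  230.71537531]), 'ee_rot': array([-6.67769192e-04,  9.92938445e-01,  1.18628812e-01,  6.64979034e-05]), 'force': array([0.89902796, 0.0652054 , 0.00318726]), 'wrist_torque': array([0.08801853, 0.03265911, 0.00927721]), 'grip_force': 0.0, 'grip_width': 0.9985834422626486}
scene {'vfov': 42.39565881486177, 'cx': 327.92584682926054, 'cy': 204.71374106051957, 'R': array([[-0.8686581 , -0.49534129,  0.00837284],
       [-0.37347232,  0.64365046, -0.66800637],
       [ 0.32550196, -0.58339617, -0.74410845]]), 't': array([ 431.39451213,  284.68623783, 1165.80946003])}
side {'vfov': 53.78379571335609, 'cx': 319.0206133760532, 'cy': 191.25692762683613, 'R': array([[-0.98991704, -0.14145223, -0.00745079],
       [-0.0752366 ,  0.56963452, -0.81844729],
       [ 0.12001542, -0.80963435, -0.5745333 ]]), 't': array([ 504.48432991,  137.52804791, 1086.6528528 ])}
{'vfov': 65.70646984690485, 'cx': 316.95535801578154, 'cy': 196.65469212593473, 'mount': array([[-1.62858472e-04, -9.57131797e-01, -2.89652717e-01,
         7.36548466e+01],
       [ 9.99999976e-01, -1.13605434e-04, -1.86855124e-04,
        -4.52760452e-01],
       [ 1.45938858e-04, -2.89652740e-01,  9.57131793e-01,
        -1.42742521e+02],
       [ 0.00000000e+00,  0.00000000e+00,  0.00000000e+00,
         1.00000000e+00]])}
```

View pics/scene0.png

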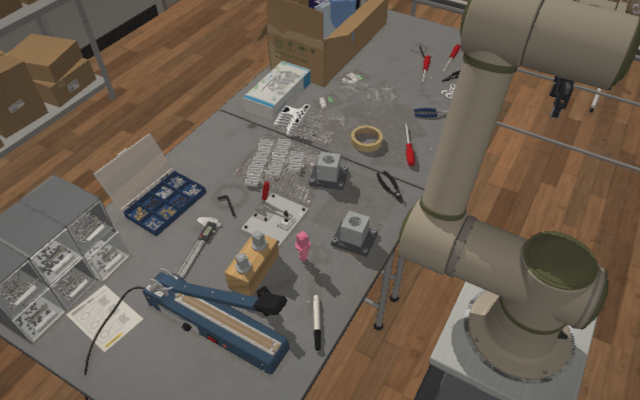

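View pics/side0.png

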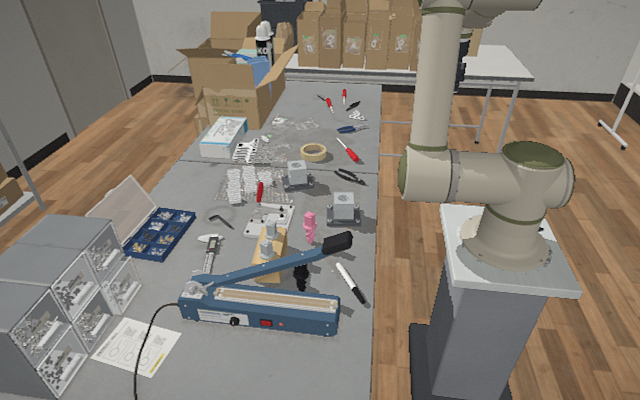

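The candidates are:
- The grey spindles in the rack, at scene (259,240) and (243,263).
- A pink look-alike at scene (303,246).
- A black look-alike at side (301,277), hidden behind the sealer arm in scene.

The nuts are at scene (328,168) and (355,232). I choose the two grey ones in the rack and will check them in a close crop.

```bash
cat > h.py <<'E'
import numpy as np, cv2
from scipy.spatial.transform import Rotation as Ro
from rig import telemetry, optics
def ray(n,u,v,st=None):
    m=optics.camera_model(n); f=200/np.tan(np.radians(m["vfov"]/2))
    x,y=(u-m["cx"])/f,(v-m["cy"])/f
    if n=="wrist":
        r=np.hypot(x,y); s=np.sin(r)/r if r>1e-9 else 1
        d=np.array([x*s,y*s,np.cos(r)]); M=m["mount"]
        R=Ro.from_quat(st["ee_rot"],scalar_first=True).as_matrix()
        return R@M[:3,3]+st["eef_pos"], R@M[:3,:3]@d
    R=m["R"]; return -R.T@m["t"], R.T@np.array([x,y,1])
def onz(o_d,z):
    o,d=o_d; return o+d*(z-o[2])/d[2]
def tri(*rs):
    A=0;b=0
    for o,d in rs:
        d=d/np.linalg.norm(d);P=np.eye(3)-np.outer(d,d);A=A+P;b=b+P@o
    X=np.linalg.solve(A,b)
    return X,[float(np.linalg.norm(np.cross(X-o,d/np.linalg.norm(d)))) for o,d in rs]
E
python3 - <<'E'
import cv2,numpy as np
from h import *
a=cv2.imread("pics/scene0.png")[140:300,220:400];b=cv2.imread("pics/side0.png")[150:300,220:400]
k=cv2.INTER_CUBIC
A=cv2.resize(a,(400,356),interpolation=k)
s=cv2.imread("pics/scene0.png")[220:300,220:320]; t=cv2.imread("pics/side0.png")[210:290,235:335]
u=cv2.imread("pics/scene0.png")[145:255,300:400]; v=cv2.imread("pics/side0.png")[155:235,270:370]
f=lambda i:cv2.resize(i,(400,300),interpolation=k) 
cv2.imwrite("pics/c1.png",np.vstack([np.hstack([f(s),f(t)]),np.hstack([f(u),f(v)])]) [:600])
for n,p in dict(s1=(259,234),s2=(242,257)).items(): print(n,onz(ray("scene",*p),106))
for n,p in dict(n1=(328,158),n2=(356,220)).items(): print(n,onz(ray("scene",*p),72))
for n,p in dict(n1=(298,168),n2=(343,198)).items(): print(n,onz(ray("side",*p),72))
for n,p in dict(s1=(271,225),s2=(268,240)).items(): print(n,onz(ray("side",*p),106))
for n,p in dict(pink=(303,259),pen=(318,322),nip=(388,186),tape=(367,140)).items(): print(n,onz(ray("scene",*p),0))
print("black",onz(ray("side",301,290),0))
E
```

```text
s1 [610.48741866 128.74949806 106.        ]
s2 [605.63518973 202.76511195 106.        ]
n1 [ 617.61932713 -211.38809399   72.        ]
n2 [445.21393031 -50.0037855   72.        ]
n1 [ 604.66044996 -189.75651727   72.        ]
n2 [445.78250902 -45.02781838  72.        ]
s1 [610.16769173 139.56233794 106.        ]
s2 [603.92807184 194.72289578 106.        ]
pink [526.10049476  74.53062819   0.        ]
pen [404.17977586 207.81307025   0.        ]
nip [ 450.34023505 -263.65830926    0.        ]
tape [ 591.42010429 -410.66958749    0.        ]
black [518.50960375 244.89888117   0.        ]
```

View pics/c1.png

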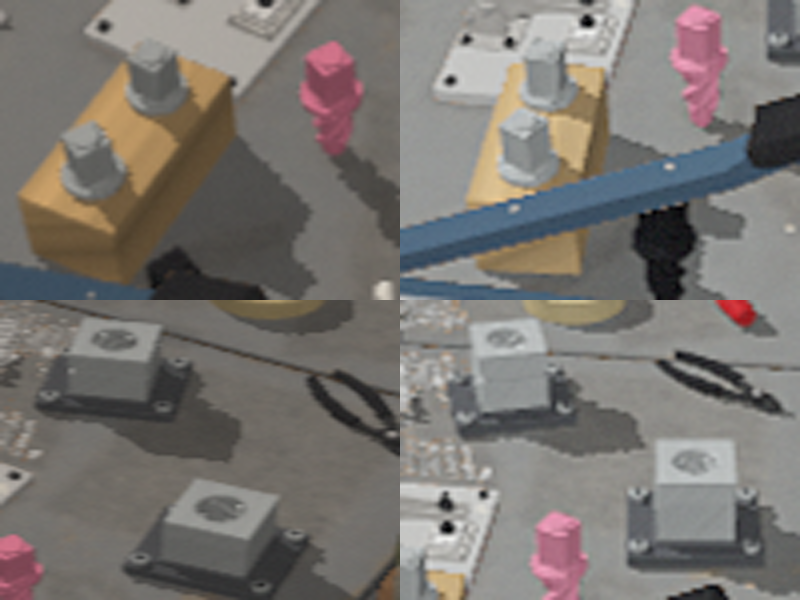

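The rack holds two grey spindles: heads at scene crop (155,65) and (85,145). The pink and black ones stand outside it. The far nut, at about (610,-200), shows the groove in the side view, so it is left-hand. The near nut at (445,-48) is plain, so it is right-hand. I'll move over the nuts first to look, then on to the rack.

Emit:
servo_tool --deltas '[[[0.08,-0.05,-0.01],[0,0,0],0.6],[[0.16,-0.1,-0.01],[0,0,0],0.6],[[0.17,-0.105,-0.01],[0,0,0],0.6],[[0.17,-0.105,-0.01],[0,0,0],0.6],[[0.17,-0.105,-0.01],[0,0,0],0.6],[[0.17,-0.105,-0.01],[0,0,0],0.6],[[0.17,-0.105,-0.01],[0,0,0],0.6],[[0.17,-0.105,-0.01],[0,0,0],0.6]]'

```text
time_s: 0.95
eef_pos: [332.9, -297.0, 247.5]
ee_rot: [0.0, 0.993, 0.119, 0.0]
force: [1.2, -0.9, -0.2]
grip_width: 0.6
grip_force: 0.0
```

Emit:
servo_tool --deltas '[[[0.17,-0.105,0],[0,0,0],0.6],[[0.17,-0.105,0],[0,0,0],0.6],[[0.17,-0.105,0],[0,0,0],0.6],[[0.17,-0.105,0],[0,0,0],0.6],[[0.17,-0.105,0],[0,0,0],0.6],[[0.16,-0.1,0],[0,0,0],0.6],[[0.08,-0.05,0],[0,0,0],0.6],[[0,0,0],[0,0,0],0.6]]'

```text
time_s: 1.75
eef_pos: [512.6, -114.1, 247.1]
ee_rot: [-0.0, 0.993, 0.12, -0.0]
force: [-0.1, -0.5, -0.5]
grip_width: 0.601
grip_force: 0.0
```

```bash
python3 - <<'E'
from h import *
import json
s=telemetry.sense(); cv2.imwrite("pics/w1.png",optics.capture("wrist")); print(s["time_s"],s["eef_pos"],s["ee_rot"],s["grip_width"],s["force"],s["joints"])
json.dump(dict(eef_pos=list(s["eef_pos"]),ee_rot=list(s["ee_rot"])),open("w1.json","w"))
E
```

```text
1.75 [ 512.56776808 -114.13528233  247.07993958] [-3.06339525e-04  9.92729020e-01  1.20370221e-01 -9.32330908e-05] 0.601341838460088 [-0.08427406 -0.47178376 -0.51063316] [-4.42631886e-01  3.02098104e-01  1.47066459e+00  4.27091716e-04
  1.36931479e+00  8.86753243e-01]
```

View pics/w1.png

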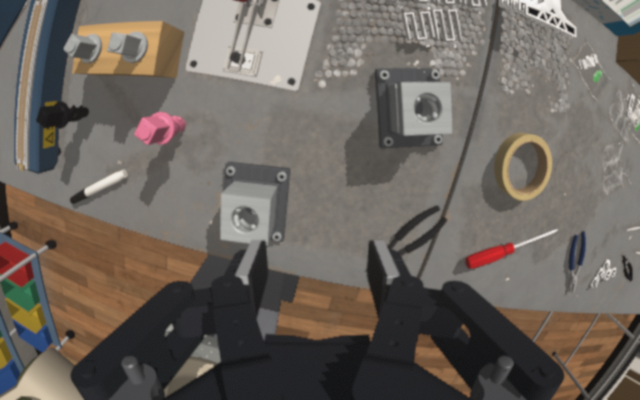

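The wrist view shows both nuts from above: the plain one with its bore at (246,215), the grooved one with its bore at (427,106). The rack is at the upper left, and the pink and black look-alikes stand outside it. Next I measure the nuts from this picture and move over the rack.

Emit:
servo_tool --deltas '[[[0.047,-0.09,0.012],[0,0,0],0.6],[[0.094,-0.179,0.023],[0,0,0],0.6],[[0.094,-0.179,0.023],[0,0,0],0.6],[[0.094,-0.179,0.023],[0,0,0],0.6],[[0.094,-0.179,0.023],[0,0,0],0.6],[[0.094,-0.179,0.023],[0,0,0],0.6],[[0.094,-0.179,0.023],[0,0,0],0.6],[[0.047,-0.09,0.012],[0,0,0],0.6]]'

```text
time_s: 2.6
eef_pos: [580.3, 159.9, 214.6]
ee_rot: [-0.0, 0.993, 0.119, -0.0]
force: [-0.4, -0.8, 0.0]
grip_width: 0.605
grip_force: 0.0
```

Emit:
servo_tool --deltas '[[[0,0,0],[0,0,0],0.6],[[0,0,0],[0,0,0],0.6]]'

```text
time_s: 2.8
eef_pos: [580.4, 157.1, 215.0]
ee_rot: [0.0, 0.993, 0.118, -0.0]
force: [-0.3, 0.1, 0.8]
grip_width: 0.601
grip_force: 0.0
```

```bash
cat >> h.py <<'E'
def face(img,seed,tol):
    m=np.zeros((402,642),np.uint8)
    cv2.floodFill(cv2.GaussianBlur(img,(3,3),0),m,seed,0,(tol,)*3,(tol,)*3,4|cv2.FLOODFILL_FIXED_RANGE|cv2.FLOODFILL_MASK_ONLY|(255<<8))
    m=cv2.morphologyEx(m[1:-1,1:-1],cv2.MORPH_OPEN,np.ones((3,3)))
    c=max(cv2.findContours(m,cv2.RETR_EXTERNAL,cv2.CHAIN_APPROX_NONE)[0],key=cv2.contourArea)
    return cv2.convexHull(c)[:,0].astype(float)
def rect(n,pts,z,st=None):
    P=np.array([onz(ray(n,u,v,st),z)[:2] for u,v in pts],np.float32)
    return cv2.minAreaRect(P)
E
python3 - <<'E'
from h import *
import json
s=telemetry.sense(); w=optics.capture("wrist"); cv2.imwrite("pics/w2.png",w); print(s["time_s"],s["eef_pos"],s["ee_rot"],s["joints"])
json.dump(dict(eef_pos=list(s["eef_pos"]),ee_rot=list(s["ee_rot"])),open("w2.json","w"))
st=json.load(open("w1.json")); st={k:np.array(v) for k,v in st.items()}
im=cv2.imread("pics/w1.png")
for n,sds in dict(near=[(230,200),(262,228),(268,200)],far=[(408,90),(445,125),(408,125)]).items():
  for sd in sds:
   for tol in (14,22):
    h=face(im,sd,tol); print(n,sd,im[sd[1],sd[0]],tol,rect("wrist",h,72,st))
E
```

```text
2.8 [580.35630862 157.08452    214.98535786] [ 1.92410736e-04  9.92962739e-01  1.18426900e-01 -1.79098866e-04] [ 6.98485220e-02  4.94296504e-01  1.27698664e+00 -4.10041342e-04
  1.37064850e+00  1.40331546e+00]
near (230, 200) [171 175 174] 14 ((445.8096008300781, -46.040489196777344), (54.962669372558594, 52.78257751464844), 7.649377346038818)
near (230, 200) [171 175 174] 22 ((446.31787109375, -45.86494827270508), (56.96446990966797, 54.847965240478516), 7.727850914001465)
near (262, 228) [168 173 172] 14 ((445.906494140625, -46.24517059326172), (55.410282135009766, 53.07331085205078), 7.846662998199463)
near (262, 228) [168 173 172] 22 ((446.5200500488281, -45.88066482543945), (57.67482376098633, 54.911155700683594), 7.7539896965026855)
near (268, 200) [164 168 167] 14 ((446.5200500488281, -45.88066482543945), (57.67482376098633, 54.911155700683594), 7.7539896965026855)
near (268, 200) [164 168 167] 22 ((451.59283447265625, -46.286495208740234), (68.58699035644531, 57.09978103637695), 7.779867649078369)
far (408, 90) [171 175 175] 14 ((613.504150390625, -208.697021484375), (53.461997985839844, 53.81830596923828), 18.589021682739258)
far (408, 90) [171 175 175] 22 ((613.2479858398438, -209.02020263671875), (54.21163558959961, 54.83866500854492), 18.61162757873535)
far (445, 125) [167 171 170] 14 ((613.5172119140625, -208.78504943847656), (53.51275634765625, 54.280887603759766), 18.610530853271484)
far (445, 125) [167 171 170] 22 ((613.2254638671875, -208.90475463867188), (54.615596771240234, 55.18842697143555), 18.14328956604004)
far (408, 125) [169 173 173] 14 ((613.510986328125, -208.7666015625), (53.51275634765625, 54.09755325317383), 18.610530853271484)
far (408, 125) [169 173 173] 22 ((613.2197265625, -208.9313201904297), (54.58924102783203, 55.073612213134766), 18.201583862304688)
```

View pics/w2.png

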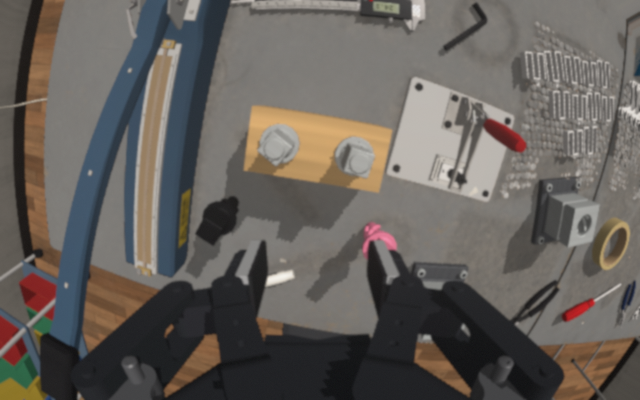

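Looking down on the rack, one head is at (277,146) and the other at (357,157), both turned in their holes. Next I measure the head faces, and the height from the scene and side views.

```bash
python3 - <<'E'
from h import *
import json
st=json.load(open("w2.json")); st={k:np.array(v) for k,v in st.items()}
im=cv2.imread("pics/w2.png")
cv2.imwrite("pics/c2.png",cv2.resize(im[115:190,240:400],(800,375),interpolation=cv2.INTER_CUBIC))
for sds in [[(272,147),(276,150),(270,143)],[(358,160),(362,163),(355,158)]]:
  for sd in sds:
   for tol in (6,10,15):
    try:
     h=face(im,sd,tol); print(sd,im[sd[1],sd[0]],tol,h.mean(0).round(1),[np.round(q,1) for q in rect("wrist",h,105,st)])
    except Exception as e: print(sd,e)
E
```

```text
(272, 147) [165 169 170] 6 [275.3 148.1] [array([611.6, 201.2]), array([18.1, 16. ]), np.float64(57.5)]
(272, 147) [165 169 170] 10 [279.8 139.6] [array([616.9, 196.4]), array([25. , 25.8]), np.float64(12.5)]
(272, 147) [165 169 170] 15 [277.5 139.8] [array([617.8, 198.6]), array([25.5, 29.3]), np.float64(31.6)]
(276, 150) [166 170 171] 6 [275.3 148.1] [array([611.6, 201.2]), array([18.1, 16. ]), np.float64(57.5)]
(276, 150) [166 170 171] 10 [279.8 139.6] [array([616.9, 196.4]), array([25. , 25.8]), np.float64(12.5)]
(276, 150) [166 170 171] 15 [277.5 139.8] [array([617.8, 198.6]), array([25.5, 29.3]), np.float64(31.6)]
(270, 143) [164 168 168] 6 [273.8 146.4] [array([611.6, 201.5]), array([18.1, 15.8]), np.float64(55.0)]
(270, 143) [164 168 168] 10 [275.3 144.4] [array([616.2, 199.6]), array([25. , 19.2]), np.float64(12.5)]
(270, 143) [164 168 168] 15 [279.2 139.4] [array([617.3, 198.4]), array([25.6, 30.2]), np.float64(27.2)]
(358, 160) [164 168 169] 6 [359.8 162.7] [array([617.3, 128.2]), array([17.8, 16. ]), np.float64(10.2)]
(358, 160) [164 168 169] 10 [359.8 153. ] [array([622.5, 130.6]), array([29.4, 19.3]), np.float64(31.5)]
(358, 160) [164 168 169] 15 [357.4 151.5] [array([621.8, 132.7]), array([31.2, 23. ]), np.float64(59.0)]
(362, 163) [165 169 170] 6 [360.9 162.9] [array([616.4, 130.2]), array([17.8, 16.2]), np.float64(78.1)]
(362, 163) [165 169 170] 10 [361.  156.4] [array([622.4, 130.3]), array([29. , 18.4]), np.float64(26.4)]
(362, 163) [165 169 170] 15 [359.7 151.7] [array([622.2, 132. ]), array([31.3, 22.1]), np.float64(49.2)]
(355, 158) [163 168 169] 6 [360.1 162. ] [array([617.3, 128.2]), array([17.8, 16. ]), np.float64(10.2)]
(355, 158) [163 168 169] 10 [360.9 160.3] [array([617.7, 128. ]), array([19.6, 16.9]), np.float64(15.0)]
(355, 158) [163 168 169] 15 [357.  152.9] [array([621.1, 131.5]), array([34.9, 23. ]), np.float64(59.0)]
```

View pics/c2.png

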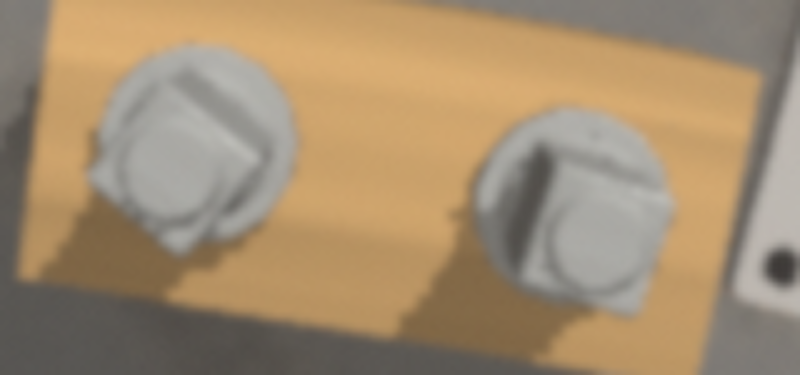

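```bash
python3 - <<'E'
from h import *
import json
st=json.load(open("w2.json")); st={k:np.array(v) for k,v in st.items()}
c=lambda p:(240+(p[0]+.5)/5-.5,115+(p[1]+.5)/5-.5)
for n,cs,ci,co in [("L",[(170,82),(260,160),(180,252),(92,178)],(172,168),(198,143)),("R",[(553,165),(672,205),(637,312),(522,278)],(598,249),(573,206))]:
    P=np.array([onz(ray("wrist",*c(p),st),104)[:2] for p in cs])
    e=np.roll(P,-1,0)-P
    print(n,P.mean(0),np.hypot(*e.T).round(1),(np.degrees(np.arctan2(e[:,1],e[:,0]))%90).round(1))
    print(" circle",onz(ray("wrist",*c(ci),st),106)," collar",onz(ray("wrist",*c(co),st),71))
# heights: top circle centre wrist + scene
for n,w,sc,sd in [("L",(172,168),(242,252),(266,240)),("R",(598,249),(258.5,231.5),(271,221.5))]:
    print(n,tri(ray("wrist",*c(w),st),ray("scene",*sc)),tri(ray("wrist",*c(w),st),ray("side",*sd)))
w1={k:np.array(v) for k,v in json.load(open("w1.json")).items()}
for n,w,sc,sd in [("near",(246,212),(356,220.5),(343,198)),("far",(426,106),(328.5,157),(297,168.5))]:
    print(n,tri(ray("wrist",*w,w1),ray("scene",*sc)),tri(ray("wrist",*w,w1),ray("side",*sd)))
E
```

```text
L [609.65828844 200.74345347] [19.7 20.7 19.4 20.9] [61.7 61.9 62.3 62.9]
 circle [609.914218   201.04530048 106.        ]  collar [609.79100843 200.89045408  71.        ]
R [614.28518078 129.67201054] [21.3 19.2 20.6 19.8] [85.9 87.6 87.4 89.5]
 circle [613.2286739  129.38635243 106.        ]  collar [614.65899565 129.84038476  71.        ]
L (array([610.05538287, 198.41371185, 115.8576193 ]), [2.199123613231748, 2.199123613231764]) (array([608.89902802, 199.99577452, 109.49362956]), [1.7284811869777081, 1.728481186977667])
R (array([613.1441779 , 128.88318478, 112.31922335]), [1.9032262911828575, 1.9032262911827238]) (array([613.04504324, 129.52603469, 108.48975108]), [0.63041949452353, 0.6304194945234903])
near (array([448.96597667, -48.57790059,  67.58159629]), [4.342040184022933, 4.342040184022999]) (array([449.27920456, -47.09390884,  68.54080522]), [3.6352105366053564, 3.6352105366052188])
far (array([ 612.69840271, -202.97794645,   84.55389315]), [1.1758023623876772, 1.1758023623874942]) (array([ 614.76858369, -212.78921324,   55.13197983]), [1.7455901022172986, 1.7455901022171787])
```

R is at (614,129.6) with yaw 87.5°, and L at (610,201) with yaw 62°. Both head tops come out near 106–110 mm. I'll rotate and descend over R.

Emit:
servo_tool --deltas '[[[0,0,0.03],[0,0,-0.0912],0.6],[[0,0,0.03],[0,0,-0.0912],0.6],[[0,0,0.03],[0,0,-0.0912],0.6],[[0,0,0.03],[0,0,-0.0912],0.6],[[0,0,0.03],[0,0,-0.0912],0.6],[[0,0,0.03],[0,0,-0.0912],0.6],[[0,0,0.03],[0,0,-0.0912],0.6],[[0,0,0.03],[0,0,-0.0912],0.6]]'

```text
time_s: 3.65
eef_pos: [580.7, 156.3, 167.2]
ee_rot: [0.0, 0.769, 0.64, 0.0]
force: [0.9, 0.3, -0.0]
grip_width: 0.598
grip_force: 0.0
```

Emit:
servo_tool --deltas '[[[0,0,0],[0,0,-0.0912],0.6],[[-0.04,0.055,0],[0,0,0],0.6],[[-0.05,0.07,0],[0,0,0],0.6],[[-0.04,0.05,0],[0,0,0],0.6],[[0,0,0],[0,0,0],0.6],[[0,0,0],[0,0,0],0.6]]'

```text
time_s: 4.25
eef_pos: [614.5, 130.0, 166.8]
ee_rot: [-0.0, 0.723, 0.691, -0.0]
force: [-0.5, -0.3, 0.3]
grip_width: 0.602
grip_force: 0.0
```

```bash
cat >> h.py <<'E'
def show():
    s=telemetry.sense(); R=Ro.from_quat(s["ee_rot"],scalar_first=True).as_matrix()
    print("t %.2f"%s["time_s"],"pos",s["eef_pos"].round(1),"psi %.1f"%np.degrees(np.arctan2(R[1,0],R[0,0])),"z",R[:,2].round(3),"F",s["force"].round(1),"T",s["wrist_torque"].round(2),"w %.3f g %.0f"%(s["grip_width"],s["grip_force"]),"j",np.degrees(s["joints"]).round(0))
    return s,R
def go(x,y,z,psi):
    "total turn units, shift (units) after the turn"
    s,R=show(); p=np.degrees(np.arctan2(R[1,0],R[0,0])); d=(psi-p+180)%360-180
    c,q=np.cos(np.radians(psi)),np.sin(np.radians(psi)); D=np.array([x,y,z])-s["eef_pos"]
    print("turn",round(-d/90,4),"shift",np.round([(D[0]*c+D[1]*q)/200,(D[0]*q-D[1]*c)/200,-D[2]/200],4))
E
python3 -c "
from h import *
go(614.2,129.6,77,87.5)
cv2.imwrite('pics/w3.png',cv2.resize(optics.capture('wrist')[130:330,200:440],(720,600)))"
```

```text
t 4.25 pos [614.5 130.  166.8] psi 87.4 z [-0.  0. -1.] F [-0.5 -0.3  0.3] T [0.   0.02 0.03] w 0.602 g 0 j [ 1. 34. 72.  0. 75.  4.]
turn -0.0014 shift [-0.0022 -0.0014  0.449 ]
```

View pics/w3.png

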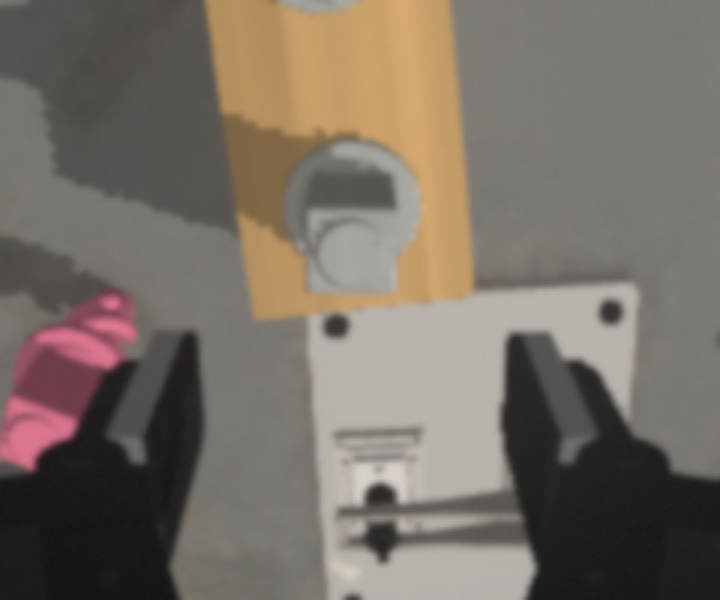

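The head is square between the fingers at crop (352,250), centred to under 1 mm. I'll descend and grip.

Emit:
servo_tool --deltas '[[[0,0,0.08],[0,0,0],0.6],[[0,0,0.12],[0,0,0],0.6],[[0,0,0.12],[0,0,0],0.6],[[0,0,0.08],[0,0,0],0.6],[[0,0,0.045],[0,0,0],0.6],[[0,0,0],[0,0,0],0.6]]'

```text
time_s: 4.9
eef_pos: [613.9, 130.8, 77.1]
ee_rot: [-0.001, 0.722, 0.692, -0.001]
force: [0.1, 0.1, -0.3]
grip_width: 0.596
grip_force: 0.0
```

Emit:
servo_tool --deltas '[[[0,0,0],[0,0,0],0.1],[[0,0,0],[0,0,0],0],[[0,0,0],[0,0,0],0],[[0,0,0],[0,0,0],0],[[0,0,0],[0,0,0],0],[[0,0,0],[0,0,0],0]]' --squeeze 70

```text
time_s: 5.5
eef_pos: [615.0, 130.6, 79.2]
ee_rot: [0.001, 0.722, 0.692, 0.001]
force: [-1.9, 0.2, 6.1]
grip_width: 0.243
grip_force: 69.5
```

```bash
python3 -c "
from h import *
show()"
```

```text
t 5.50 pos [615.  130.6  79.2] psi 87.5 z [ 0.002  0.    -1.   ] F [-1.9  0.2  6.1] T [0.03 0.22 0.02] w 0.243 g 69 j [ 1. 39. 77.  0. 64.  4.]
```

Emit:
servo_tool --deltas '[[[0,0,-0.03],[0,0,0],0],[[0,0,-0.08],[0,0,0],0],[[0,0,-0.14],[0,0,0],0],[[0,0,-0.14],[0,0,0],0],[[0,0,-0.14],[0,0,0],0],[[0,0,-0.1],[0,0,0],0],[[0,0,-0.03],[0,0,0],0],[[0,0,0],[0,0,0],0]]'

```text
time_s: 6.3
eef_pos: [614.5, 130.5, 210.1]
ee_rot: [0.0, 0.722, 0.691, 0.0]
force: [1.1, 0.2, -3.3]
grip_width: 0.244
grip_force: 68.8
```

```bash
python3 -c "
from h import *
s,R=show()
X=s['eef_pos']-[0,0,40]
out=[]
for n in ('scene','side'):
    im=optics.capture(n);m=optics.camera_model(n);c=m['R']@X+m['t'];f=200/np.tan(np.radians(m['vfov']/2))
    u,v=int(m['cx']+f*c[0]/c[2]),int(m['cy']+f*c[1]/c[2]);print(n,u,v)
    out.append(cv2.resize(im[v-35:v+35,u-35:u+35],(400,400),interpolation=cv2.INTER_CUBIC))
cv2.imwrite('pics/c4.png',np.hstack(out))"
```

```text
t 6.30 pos [614.5 130.5 210.1] psi 87.5 z [ 0.001  0.    -1.   ] F [ 1.1  0.2 -3.3] T [0.05 0.03 0.04] w 0.244 g 69 j [ 1. 32. 68. -0. 80.  4.]
scene 254 216
side 268 202
```

View pics/c4.png

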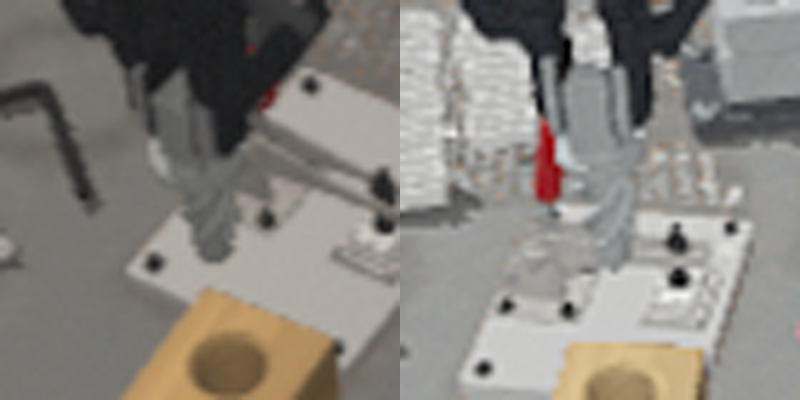

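The spindle is held upright at crop (600,170). Its ridges look like they rise to the right, which suggests right-hand, though the view is weak. I'll try the plain nut first and hover above it to re-measure.

Emit:
servo_tool --deltas '[[[0,0,-0.05],[0,0,-0.0565],0],[[0,0,-0.05],[0,0,-0.0565],0],[[-0.05,-0.065,-0.05],[0,0,0],0],[[-0.11,-0.135,0],[0,0,0],0],[[-0.11,-0.135,0],[0,0,0],0],[[-0.11,-0.14,0],[0,0,0],0],[[-0.11,-0.14,0],[0,0,0],0],[[-0.11,-0.14,0],[0,0,0],0]]'

```text
time_s: 7.2
eef_pos: [479.3, -9.3, 238.6]
ee_rot: [-0.001, 0.658, 0.753, -0.001]
force: [0.9, -1.1, -2.6]
grip_width: 0.243
grip_force: 69.2
```

Emit:
servo_tool --deltas '[[[-0.11,-0.13,0],[0,0,0],0],[[-0.05,-0.065,0],[0,0,0],0],[[0,0,0],[0,0,0],0],[[0,0,0],[0,0,0],0]]'

```text
time_s: 7.6
eef_pos: [446.5, -45.3, 239.3]
ee_rot: [-0.0, 0.658, 0.753, -0.0]
force: [0.4, -0.6, -2.3]
grip_width: 0.243
grip_force: 69.3
```

```bash
cat >> h.py <<'E'
def proj(X,st):
    m=optics.camera_model("wrist"); f=200/np.tan(np.radians(m["vfov"]/2)); M=m["mount"]
    R=Ro.from_quat(st["ee_rot"],scalar_first=True).as_matrix()
    c=M[:3,:3].T@(R.T@(np.array(X,float)-st["eef_pos"])-M[:3,3]); r=np.hypot(c[0],c[1])
    k=f*np.arctan2(r,c[2])/r; return m["cx"]+k*c[0],m["cy"]+k*c[1]
def nut(x,y,a,name):
    s,R=show(); im=optics.capture("wrist"); cv2.imwrite(name,im)
    for d,e in [(22,-22),(22,22),(0,22),(-22,22),(-22,-22)]:
        t=np.radians(a); u,v=proj([x+d*np.cos(t)-e*np.sin(t),y+d*np.sin(t)+e*np.cos(t),72],s)
        for tol in (14,20):
            try: h=face(im,(int(round(u)),int(round(v))),tol); print((round(u),round(v)),tol,[np.round(q,1) for q in rect("wrist",h,72,s)])
            except Exception: print("x",u,v)
    c=proj([x,y,72],s);print("bore px",c)
E
python3 -c "
from h import *
nut(446,-46,7.7,'pics/w5.png')
im=cv2.imread('pics/w5.png');cv2.imwrite('pics/c5.png',cv2.resize(im[90:310,200:440],(720,600),interpolation=cv2.INTER_CUBIC))"
```

```text
t 7.60 pos [446.5 -45.3 239.3] psi 97.6 z [-0.001  0.001 -1.   ] F [ 0.4 -0.6 -2.3] T [ 0.03 -0.02 -0.01] w 0.243 g 69 j [-21.   8.  97.   0.  75. -28.]
(338, 200) 14 [array([445. , -46.2]), array([53.2, 54.3]), np.float64(6.4)]
(338, 200) 20 [array([445. , -45.9]), array([54.3, 54.3]), np.float64(7.6)]
(338, 158) 14 [array([444.9, -45.9]), array([52.9, 53.3]), np.float64(6.4)]
(338, 158) 20 [array([445.1, -46.1]), array([53.8, 54.4]), np.float64(6.9)]
(317, 158) 14 [array([444.9, -45.9]), array([53. , 53.3]), np.float64(6.4)]
(317, 158) 20 [array([445.1, -46.1]), array([53.8, 54.4]), np.float64(6.8)]
(295, 158) 14 [array([444.9, -45.9]), array([52.9, 53.3]), np.float64(6.4)]
(295, 158) 20 [array([445.1, -46.1]), array([53.8, 54.4]), np.float64(6.9)]
(296, 200) 14 [array([445. , -46.2]), array([53.1, 54.3]), np.float64(6.4)]
(296, 200) 20 [array([445. , -45.9]), array([54.3, 54.3]), np.float64(7.6)]
bore px (np.float64(316.6636103013217), np.float64(179.20152695972618))
```

View pics/c5.png

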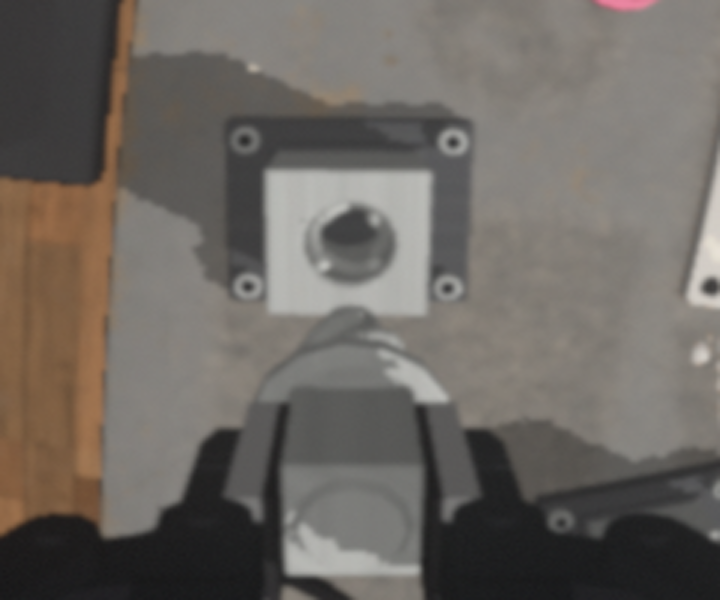

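The spindle hangs square above the plain nut. The bore is at crop (350,242), which matches the (446,-46) estimate within about 0.5 mm. Descend to the thread start.

Emit:
servo_tool --deltas '[[[-0.003,-0.005,0.06],[0,0,0],0],[[0,0,0.12],[0,0,0],0],[[0,0,0.12],[0,0,0],0],[[0,0,0.11],[0,0,0],0],[[0,0,0.05],[0,0,0],0],[[0,0,0],[0,0,0],0]]'

```text
time_s: 8.25
eef_pos: [445.4, -45.6, 146.9]
ee_rot: [-0.001, 0.658, 0.753, -0.0]
force: [-0.7, 0.0, -1.8]
grip_width: 0.247
grip_force: 69.2
```

Emit:
servo_tool --deltas '[[[0,0,0.02],[0,0,0],0],[[0,0,0.025],[0,0,0],0],[[0,0,0.025],[0,0,0],0],[[0,0,0.025],[0,0,0],0],[[0,0,0.02],[0,0,0],0],[[0,0,0.015],[0,0,0],0],[[0,0,0],[0,0,0],0]]'

```text
time_s: 8.95
eef_pos: [445.4, -46.2, 121.5]
ee_rot: [-0.0, 0.658, 0.753, -0.0]
force: [0.5, -0.3, -1.9]
grip_width: 0.244
grip_force: 69.2
```

```bash
python3 -c "
from h import *
show()"
```

```text
t 8.95 pos [445.4 -46.2 121.5] psi 97.7 z [-0.001  0.    -1.   ] F [ 0.5 -0.3 -1.9] T [-0.03 -0.02  0.02] w 0.244 g 69 j [-21.  16. 107.  -0.  57. -29.]
```

Emit:
servo_tool --deltas '[[[0,0,0.01],[0,0,0],0],[[0,0,0.005],[0,0,0],0],[[0,0,0],[0,0,0],0]]'

```text
time_s: 9.25
eef_pos: [445.7, -46.0, 119.0]
ee_rot: [-0.0, 0.658, 0.753, 0.0]
force: [0.3, 0.8, -2.3]
grip_width: 0.246
grip_force: 69.5
```

Emit:
servo_tool --deltas '[[[0,0,0.005],[0,0,0.0556],0],[[0,0,0.005],[0,0,0.0556],0],[[0,0,0.005],[0,0,0.0556],0],[[0,0,0.005],[0,0,0.0556],0],[[0,0,0],[0,0,0],0]]'

```text
time_s: 9.75
eef_pos: [445.8, -46.1, 115.0]
ee_rot: [0.0, 0.779, 0.627, 0.0]
force: [1.1, 1.2, -2.1]
grip_width: 0.242
grip_force: 69.5
```

```bash
python3 -c "
from h import *
show()"
```

```text
t 9.75 pos [445.8 -46.1 115. ] psi 77.6 z [ 0.  0. -1.] F [ 1.1  1.2 -2.1] T [ 0.39 -0.14  0.01] w 0.242 g 69 j [-21.  16. 107.   0.  56.  -9.]
```

Emit:
servo_tool --deltas '[[[0,0,0.006],[0,0,0.0667],0],[[0,0,0.006],[0,0,0.0667],0],[[0,0,0.006],[0,0,0.0667],0],[[0,0,0.006],[0,0,0.0667],0],[[0,0,0.006],[0,0,0.0667],0],[[0,0,0],[0,0,0],0]]'

```text
time_s: 10.35
eef_pos: [445.7, -46.2, 108.9]
ee_rot: [0.0, 0.915, 0.404, 0.0]
force: [0.6, 2.2, -1.6]
grip_width: 0.242
grip_force: 69.4
```

```bash
python3 -c "
from h import *
show()"
```

```text
t 10.35 pos [445.7 -46.2 108.9] psi 47.7 z [ 0.  0. -1.] F [ 0.6  2.2 -1.6] T [ 0.35 -0.2  -0.  ] w 0.242 g 69 j [-21.  17. 108.   0.  56.  21.]
```

It goes in with no resistance, so this spindle is right-hand. I'll continue.

Emit:
servo_tool --deltas '[[[0,0,0.007],[0,0,0.0778],0],[[0,0,0.007],[0,0,0.0778],0],[[0,0,0.007],[0,0,0.0778],0],[[0,0,0.007],[0,0,0.0778],0],[[0,0,0.007],[0,0,0.0778],0],[[0,0,0.007],[0,0,0.0778],0]]'

```text
time_s: 10.95
eef_pos: [445.8, -46.4, 100.6]
ee_rot: [0.0, 0.999, 0.049, 0.0]
force: [0.5, 0.2, -2.2]
grip_width: 0.241
grip_force: 69.4
```

Emit:
servo_tool --deltas '[[[0,0,0.007],[0,0,0.0778],0],[[0,0,0.007],[0,0,0.0778],0],[[0,0,0.007],[0,0,0.0778],0],[[0,0,0.007],[0,0,0.0778],0],[[0,0,0.007],[0,0,0.0778],0],[[0,0,0.007],[0,0,0.0778],0],[[0,0,0],[0,0,0],0]]'

```text
time_s: 11.65
eef_pos: [445.8, -46.6, 92.2]
ee_rot: [0.0, 0.95, -0.311, 0.0]
force: [1.0, -1.2, -2.3]
grip_width: 0.238
grip_force: 69.5
```

```bash
python3 -c "
from h import *
show()"
```

```text
t 11.65 pos [445.8 -46.6  92.2] psi -36.2 z [ 0.001 -0.001 -1.   ] F [ 1.  -1.2 -2.3] T [-0.39 -0.2   0.02] w 0.238 g 69 j [-21.  18. 109.  -0.  53. 105.]
```

The spindle is 26 mm in. I'll release, rise and go to the second spindle.

Emit:
servo_tool --deltas '[[[0,0,0],[0,0,0],0.6],[[0,0,0],[0,0,0],0.6],[[0,0,0],[0,0,0],0.6],[[0,0,0],[0,0,0],0.6],[[0,0,-0.05],[0,0,0],0.6],[[0,0,-0.12],[0,0,0],0.6],[[0,0,-0.18],[0,0,0],0.6],[[0,0,-0.18],[0,0,0],0.6]]'

```text
time_s: 12.45
eef_pos: [445.3, -46.1, 200.0]
ee_rot: [-0.0, 0.95, -0.312, -0.0]
force: [-0.1, 0.5, -1.1]
grip_width: 0.604
grip_force: 0.0
```

Emit:
servo_tool --deltas '[[[0,0,-0.02],[0,0,-0.091],0.6],[[0,0,0],[0,0,0],0.6]]'

```text
time_s: 12.65
eef_pos: [446.0, -46.3, 203.7]
ee_rot: [0.0, 0.97, -0.243, 0.001]
force: [0.4, -0.3, -0.4]
grip_width: 0.598
grip_force: 0.0
```

```bash
python3 -c "
from h import *
go(609.8,200.9,170,-28)"
```

```text
t 12.65 pos [446.  -46.3 203.7] psi -28.1 z [ 0.003 -0.001 -1.   ] F [ 0.4 -0.3 -0.4] T [-0.02 -0.02 -0.07] w 0.598 g 0 j [-21.  10. 101.  -0.  69.  97.]
turn -0.0009 shift [ 0.1429 -1.4759  0.1685]
```

Emit:
servo_tool --deltas '[[[0.008,-0.08,0],[0,0,0],0.6],[[0.016,-0.164,0],[0,0,0],0.6],[[0.016,-0.164,0],[0,0,0],0.6],[[0.016,-0.164,0],[0,0,0],0.6],[[0.016,-0.164,0.02],[0,0,0],0.6],[[0.016,-0.164,0.03],[0,0,0],0.6],[[0.016,-0.164,0.03],[0,0,0],0.6],[[0.016,-0.164,0.03],[0,0,0],0.6]]'

```text
time_s: 13.45
eef_pos: [583.0, 160.1, 179.0]
ee_rot: [0.0, 0.969, -0.245, -0.001]
force: [0.4, -0.8, 0.4]
grip_width: 0.602
grip_force: 0.0
```

Emit:
servo_tool --deltas '[[[0.016,-0.164,0.03],[0,0,0],0.6],[[0.007,-0.084,0.0285],[0,0,0],0.6],[[0,0,0],[0,0,0],0.6],[[0,0,0],[0,0,0],0.6]]'

```text
time_s: 13.85
eef_pos: [609.8, 200.1, 167.7]
ee_rot: [0.0, 0.97, -0.244, -0.001]
force: [-0.2, -0.2, -0.0]
grip_width: 0.599
grip_force: 0.0
```

```bash
python3 - <<'E'
from h import *
go(609.8,200.9,78,-28)
s=telemetry.sense(); im=optics.capture("wrist"); cv2.imwrite("pics/w6.png",im)
u,v=proj([609.8,200.9,106],s); print(u,v)
for d in [(0,0),(4,4),(-4,4)]:
  for tol in (6,9,13):
    h=face(im,(int(u+d[0]),int(v+d[1])),tol); print(tol,[np.round(q,1) for q in rect("wrist",h,105,s)])
E
```

```text
t 13.85 pos [609.8 200.1 167.7] psi -28.3 z [-0.002 -0.    -1.   ] F [-0.2 -0.2 -0. ] T [ 0.01 -0.07  0.04] w 0.599 g 0 j [  8.  36.  69.  -0.  76. 126.]
turn -0.0032 shift [-0.0017 -0.0036  0.4486]
316.1939210360008 212.69516814947465
6 [array([611.7, 201.4]), array([17.9, 16.4]), np.float64(53.2)]
9 [array([611.4, 201.4]), array([18.7, 17.3]), np.float64(52.7)]
13 [array([611.5, 200.2]), array([18.2, 18.6]), np.float64(60.9)]
6 [array([611.5, 201.2]), array([17.2, 16.5]), np.float64(52.7)]
9 [array([611.5, 201.4]), array([18.3, 17.2]), np.float64(52.3)]
13 [array([611.5, 200.2]), array([18.2, 18.6]), np.float64(60.9)]
6 [array([611.5, 201.2]), array([17.2, 16.5]), np.float64(52.7)]
9 [array([611.5, 201.5]), array([18.3, 17.3]), np.float64(52.3)]
13 [array([611.5, 200.2]), array([18.2, 18.6]), np.float64(60.9)]
```

Emit:
servo_tool --deltas '[[[0.003,-0.004,0.08],[0,0,-0.003],0.6],[[0,0,0.12],[0,0,0],0.6],[[0,0,0.12],[0,0,0],0.6],[[0,0,0.08],[0,0,0],0.6],[[0,0,0.045],[0,0,0],0.6],[[0,0,0],[0,0,0],0.6]]'

```text
time_s: 14.5
eef_pos: [610.7, 200.2, 78.9]
ee_rot: [0.0, 0.97, -0.242, -0.001]
force: [-0.1, -0.1, 0.1]
grip_width: 0.604
grip_force: 0.0
```

Emit:
servo_tool --deltas '[[[0,0,0],[0,0,0],0.1],[[0,0,0],[0,0,0],0],[[0,0,0],[0,0,0],0],[[0,0,0],[0,0,0],0],[[0,0,0],[0,0,0],0],[[0,0,0],[0,0,0],0]]' --squeeze 70

```text
time_s: 15.1
eef_pos: [611.7, 200.8, 80.8]
ee_rot: [-0.0, 0.97, -0.241, 0.001]
force: [-1.7, -1.4, 7.1]
grip_width: 0.244
grip_force: 69.4
```

Emit:
servo_tool --deltas '[[[0,0,-0.03],[0,0,0],0],[[0,0,-0.08],[0,0,0],0],[[0,0,-0.14],[0,0,0],0],[[0,0,-0.14],[0,0,0],0],[[0,0,-0.16],[0,0,0],0],[[0,0,-0.16],[0,0,0],0],[[0,0,-0.06],[0,0,0],0],[[0,0,-0.03],[0,0,0],0]]'

```text
time_s: 15.9
eef_pos: [611.2, 201.0, 240.0]
ee_rot: [-0.0, 0.97, -0.241, 0.0]
force: [0.3, 0.3, -2.6]
grip_width: 0.241
grip_force: 68.8
```

```bash
python3 -c "
from h import *
go(613.3,-208.8,240,18.6)"
```

```text
t 15.90 pos [611.2 201.  240. ] psi -27.9 z [ 0.001  0.    -1.   ] F [ 0.3  0.3 -2.6] T [ 0.01 -0.05 -0.05] w 0.241 g 69 j [  8.  33.  62.   0.  85. 126.]
turn -0.517 shift [-6.4380e-01  1.9451e+00 -1.0000e-04]
```

Held. I'll carry it to the grooved nut.

Emit:
servo_tool --deltas '[[[0,0,0],[0,0,-0.0862],0],[[0,0,0],[0,0,-0.0862],0],[[0,0,0],[0,0,-0.0862],0],[[0,0,0],[0,0,-0.0862],0],[[0,0,0],[0,0,-0.0862],0],[[0,0,0],[0,0,-0.0862],0],[[-0.03,0.09,0],[0,0,0],0],[[-0.0585,0.177,0],[0,0,0],0]]'

```text
time_s: 16.7
eef_pos: [610.8, 145.0, 237.6]
ee_rot: [-0.0, 0.987, 0.162, -0.001]
force: [1.4, -0.0, -1.7]
grip_width: 0.24
grip_force: 68.9
```

Emit:
servo_tool --deltas '[[[-0.0585,0.177,0],[0,0,0],0],[[-0.0585,0.177,0],[0,0,0],0],[[-0.0585,0.177,0],[0,0,0],0],[[-0.0585,0.177,0],[0,0,0],0],[[-0.0585,0.177,0],[0,0,0],0],[[-0.0585,0.177,0],[0,0,0],0],[[-0.0585,0.177,0],[0,0,0],0],[[-0.0585,0.177,0],[0,0,0],0]]'

```text
time_s: 17.5
eef_pos: [612.2, -155.9, 238.0]
ee_rot: [-0.001, 0.987, 0.16, -0.001]
force: [0.4, 0.1, -1.9]
grip_width: 0.238
grip_force: 68.9
```

Emit:
servo_tool --deltas '[[[-0.0585,0.177,0],[0,0,0],0],[[-0.03,0.085,0],[0,0,0],0],[[0,0,0],[0,0,0],0],[[0,0,0],[0,0,0],0]]'

```text
time_s: 17.9
eef_pos: [612.8, -208.5, 238.6]
ee_rot: [-0.001, 0.987, 0.161, -0.0]
force: [0.3, 1.0, -1.4]
grip_width: 0.24
grip_force: 68.9
```

```bash
python3 -c "
from h import *
nut(613.3,-208.8,18.6,'pics/w7.png')
im=cv2.imread('pics/w7.png');cv2.imwrite('pics/c7.png',cv2.resize(im[90:310,200:440],(720,600),interpolation=cv2.INTER_CUBIC))"
```

```text
t 17.90 pos [ 612.8 -208.5  238.6] psi 18.6 z [-0.001  0.001 -1.   ] F [ 0.3  1.  -1.4] T [ 0.03 -0.04 -0.04] w 0.240 g 69 j [-29.  34.  61.   0.  85.  42.]
(340, 157) 14 [array([ 596. , -215.1]), array([94.1, 64.6]), np.float64(18.6)]
(340, 157) 20 [array([ 597.1, -215.2]), array([97.5, 65.7]), np.float64(17.5)]
(296, 157) 14 [array([ 614. , -208.8]), array([54. , 53.8]), np.float64(18.6)]
(296, 157) 20 [array([ 595.9, -214.6]), array([94.1, 65.7]), np.float64(18.6)]
(297, 178) 14 [array([ 614. , -208.7]), array([54. , 54.1]), np.float64(18.6)]
(297, 178) 20 [array([ 596. , -215.5]), array([95.2, 65.7]), np.float64(17.5)]
(297, 198) 14 [array([ 614. , -208.8]), array([54. , 53.8]), np.float64(18.6)]
(297, 198) 20 [array([ 596. , -215.1]), array([94.1, 64.6]), np.float64(18.6)]
(339, 198) 14 [array([ 614. , -208.8]), array([54. , 53.8]), np.float64(18.6)]
(339, 198) 20 [array([ 595.9, -214.6]), array([94.1, 65.7]), np.float64(18.6)]
bore px (np.float64(318.0954743376684), np.float64(177.61603254384764))
```

View pics/c7.png

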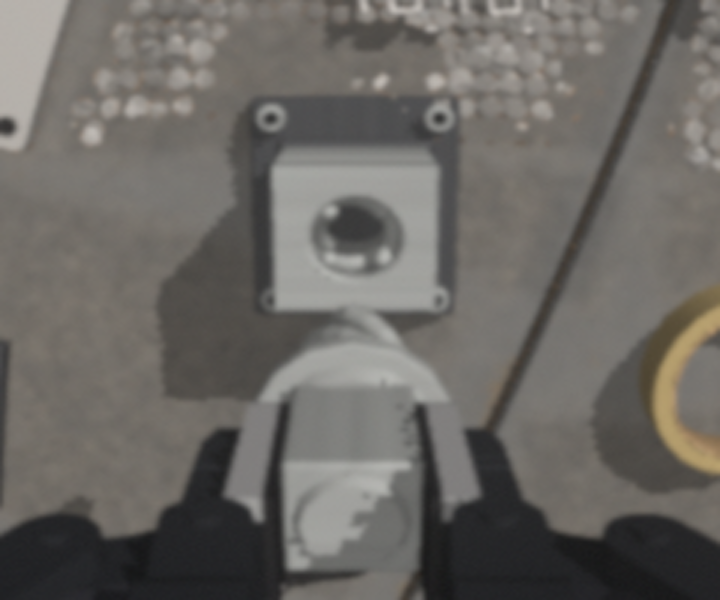

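The second spindle hangs square above the grooved nut, with the bore at crop (357,236). Shift 1 mm, descend and start.

Emit:
servo_tool --deltas '[[[0.005,0.005,0.06],[0,0,0],0],[[0,0,0.12],[0,0,0],0],[[0,0,0.12],[0,0,0],0],[[0,0,0.1],[0,0,0],0],[[0,0,0.05],[0,0,0],0],[[0,0,0],[0,0,0],0]]'

```text
time_s: 18.55
eef_pos: [614.0, -208.6, 147.7]
ee_rot: [-0.001, 0.987, 0.162, -0.001]
force: [1.2, -0.9, -2.5]
grip_width: 0.242
grip_force: 69.0
```

Emit:
servo_tool --deltas '[[[0,0,0.02],[0,0,0],0],[[0,0,0.025],[0,0,0],0],[[0,0,0.025],[0,0,0],0],[[0,0,0.025],[0,0,0],0],[[0,0,0.02],[0,0,0],0],[[0,0,0.015],[0,0,0],0],[[0,0,0.008],[0,0,0],0],[[0,0,0],[0,0,0],0]]'

```text
time_s: 19.35
eef_pos: [614.5, -209.5, 121.8]
ee_rot: [0.0, 0.987, 0.162, 0.0]
force: [0.1, 0.4, -2.2]
grip_width: 0.241
grip_force: 69.1
```

```bash
python3 -c "
from h import *
show()"
```

```text
t 19.35 pos [ 614.5 -209.5  121.8] psi 18.6 z [ 0.  0. -1.] F [ 0.1  0.4 -2.2] T [ 0.04 -0.06  0.02] w 0.241 g 69 j [-29.  39.  70.   0.  71.  42.]
```

Emit:
servo_tool --deltas '[[[0,0,0.007],[0,0,0],0],[[0,0,0.005],[0,0,-0.0556],0],[[0,0,0.005],[0,0,-0.0556],0],[[0,0,0.005],[0,0,-0.0556],0],[[0,0,0.005],[0,0,-0.0556],0],[[0,0,0],[0,0,0],0]]'

```text
time_s: 19.95
eef_pos: [614.9, -209.3, 117.0]
ee_rot: [0.0, 0.944, 0.331, 0.001]
force: [2.1, 2.1, -0.2]
grip_width: 0.243
grip_force: 69.4
```

```bash
python3 -c "
from h import *
show()"
```

```text
t 19.95 pos [ 614.9 -209.3  117. ] psi 38.7 z [ 0.001  0.    -1.   ] F [ 2.1  2.1 -0.2] T [ 0.5  -0.35  0.09] w 0.243 g 69 j [-29.  39.  70.   0.  70.  22.]
```

Emit:
servo_tool --deltas '[[[0,0,0.006],[0,0,-0.0667],0],[[0,0,0.006],[0,0,-0.0667],0],[[0,0,0.006],[0,0,-0.0667],0],[[0,0,0.006],[0,0,-0.0667],0],[[0,0,0.006],[0,0,-0.0667],0],[[0,0,0],[0,0,0],0]]'

```text
time_s: 20.55
eef_pos: [614.5, -208.9, 110.9]
ee_rot: [-0.0, 0.826, 0.563, 0.0]
force: [-0.1, 5.7, 3.6]
grip_width: 0.241
grip_force: 69.7
```

```bash
python3 -c "
from h import *
show()"
```

```text
t 20.55 pos [ 614.5 -208.9  110.9] psi 68.6 z [ 0.     0.001 -1.   ] F [-0.1  5.7  3.6] T [1.17 0.11 0.04] w 0.241 g 70 j [-29.  39.  71.   0.  70.  -8.]
```

Emit:
servo_tool --deltas '[[[0.003,-0.001,0.006],[0,0,-0.0778],0],[[0,0,0.007],[0,0,-0.0778],0],[[0,0,0.007],[0,0,-0.0778],0],[[0,0,0.007],[0,0,-0.0778],0],[[0,0,0.007],[0,0,-0.0778],0],[[0,0,0.007],[0,0,-0.0778],0]]'

```text
time_s: 21.15
eef_pos: [613.9, -208.8, 102.8]
ee_rot: [-0.001, 0.569, 0.823, -0.0]
force: [-4.6, 3.6, 6.4]
grip_width: 0.242
grip_force: 70.1
```

```bash
python3 -c "
from h import *
show()"
```

```text
t 21.15 pos [ 613.9 -208.8  102.8] psi 110.7 z [-0.001  0.    -1.   ] F [-4.6  3.6  6.4] T [0.68 1.05 0.02] w 0.242 g 70 j [-29.  40.  71.  -0.  69. -50.]
```

Emit:
servo_tool --deltas '[[[0.003,-0.002,0.003],[0,0,-0.0778],0],[[0,0,0.007],[0,0,-0.0778],0],[[0,0,0.007],[0,0,-0.0778],0],[[0,0,0.007],[0,0,-0.0778],0],[[0,0,0.007],[0,0,-0.0778],0],[[0,0,0.007],[0,0,-0.0778],0],[[0,0,0],[0,0,0],0]]'

```text
time_s: 21.85
eef_pos: [613.3, -208.7, 94.3]
ee_rot: [-0.001, 0.238, 0.971, -0.0]
force: [-3.3, 0.7, 0.0]
grip_width: 0.24
grip_force: 69.4
```

```bash
python3 -c "
from h import *
show()"
```

```text
t 21.85 pos [ 613.3 -208.7   94.3] psi 152.5 z [-0.002 -0.    -1.   ] F [-3.3  0.7  0. ] T [0.11 0.67 0.05] w 0.240 g 69 j [-29.  40.  72.  -0.  68. -92.]
```

Emit:
servo_tool --deltas '[[[0,0,0],[0,0,0],0.6],[[0,0,0],[0,0,0],0.6],[[0,0,0],[0,0,0],0.6],[[0,0,0],[0,0,0],0.6],[[0,0,-0.05],[0,0,0],0.6],[[0,0,-0.12],[0,0,0],0.6],[[0,0,-0.18],[0,0,0],0.6],[[0,0,-0.18],[0,0,0],0.6]]'

```text
time_s: 22.65
eef_pos: [613.7, -208.4, 202.6]
ee_rot: [0.0, 0.236, 0.972, -0.0]
force: [-0.1, -0.4, -0.9]
grip_width: 0.599
grip_force: 0.0
```

Emit:
servo_tool --deltas '[[[0,0,-0.1],[0,0,0],0.6],[[0,0,-0.05],[0,0,0],0.6],[[0,0,0],[0,0,0],0.6],[[0,0,0],[0,0,0],0.6]]'

```text
time_s: 23.05
eef_pos: [613.5, -208.4, 229.4]
ee_rot: [-0.001, 0.236, 0.972, 0.0]
force: [0.5, 0.6, -1.1]
grip_width: 0.601
grip_force: 0.0
```

```bash
python3 - <<'E'
from h import *
s,R=show(); im=optics.capture("wrist"); cv2.imwrite("pics/w8.png",im)
# heads expected top z = mouth -1 + 48 ~ 119: flood the top face, expect ~17-22 mm square over the nut axis
for n,(x,y) in dict(far=(613.6,-208.8),near=(445.6,-46)).items():
  u,v=proj([x,y,119],s); print(n,round(u),round(v))
  if 0<u<639 and 0<v<399:
   for tol in (6,10):
    try: h=face(im,(int(u),int(v)),tol); print(tol,[np.round(q,1) for q in rect("wrist",h,118,s)])
    except Exception as e: print("x")
a=cv2.imread("pics/scene0.png");b=optics.capture("scene");cv2.imwrite("pics/scene9.png",b)
d=(cv2.absdiff(a,b).max(2)>30).astype(np.uint8)
d=cv2.morphologyEx(d,cv2.MORPH_OPEN,np.ones((3,3)))
for q in cv2.connectedComponentsWithStats(d)[2][1:]: print("changed",q)
E
```

```text
t 23.05 pos [ 613.5 -208.4  229.4] psi 152.7 z [-0.002  0.001 -1.   ] F [ 0.5  0.6 -1.1] T [ 0.   -0.03  0.11] w 0.601 g 0 j [-29.  34.  62.   0.  84. -92.]
far 316 195
6 [array([ 618.5, -210.8]), array([21.1, 20.1]), np.float64(16.8)]
10 [array([ 603.9, -203.3]), array([45.1, 45.3]), np.float64(17.9)]
near 394 -54
changed [ 304    0  117   55 3262]
changed [ 467    0  173   52 4707]
changed [460  15   6  13  53]
changed [470  19  12   9  84]
changed [299  21  17  26 287]
changed [ 304   30  207  116 7109]
changed [ 511   34  100   84 2168]
changed [504  43  10   9  60]
changed [627  53   8   5  32]
changed [612  59  20  26 201]
changed [445  71  14  10  62]
changed [441  91   7   6  27]
changed [449  91   4   4  16]
changed [484 107   6  10  47]
changed [414 108  23  10 208]
changed [443 110   3   3   9]
changed [447 114  11   6  47]
changed [440 119   6   4  20]
changed [429 121  10   8  55]
changed [385 131  49  41 615]
changed [406 133   4   5  18]
changed [465 132   4   5  16]
changed [325 146   6   5  24]
changed [458 146   7  11  57]
changed [472 148   3   4  12]
changed [324 
[... 191 characters left out ...]
  48]
changed [358 203   6   5  26]
changed [407 204  76  39 809]
changed [352 208   8   4  30]
changed [355 214   5   3  15]
changed [349 219   3   4  12]
changed [357 223   8   9  53]
changed [ 411  230  123  147 6248]
changed [251 232  19  26 272]
changed [445 233   9   9  56]
changed [533 234  27  13 215]
changed [517 237   9   9  57]
changed [584 242   3   3   9]
changed [235 253  19  27 292]
changed [568 283  40  47 760]
changed [288 289  10  10  74]
changed [597 290   3   3   9]
changed [276 315   7   7  32]
changed [486 315   9  16 100]
changed [484 361   3   3   9]
changed [495 362   6   5  22]
changed [474 366  59  34 835]
changed [443 376   3   3   9]
changed [446 380   6   3  18]
```

```bash
python3 - <<'E'
from h import *
s=telemetry.sense(); im=cv2.imread("pics/w8.png")
for z in (112,119): print("proj",z,proj([613.6,-208.8,z],s))
for sd in [(316,195),(310,190),(322,190),(310,200),(322,200),(316,185),(316,206)]:
  for tol in (4,6,8):
    try: h=face(im,sd,tol); print(sd,im[sd[1],sd[0]],tol,cv2.boundingRect(h.astype(np.int32)),[np.round(q,1) for q in rect("wrist",h,114,s)])
    except Exception: pass
g=cv2.cvtColor(im,cv2.COLOR_BGR2GRAY); 
for r in range(150,246,4): print(r,' '.join('%3d'%v for v in g[r,270:366:4]))
m=optics.camera_model("scene");f=200/np.tan(np.radians(m['vfov']/2))
for n,x,y in (("far",613.6,-208.8),("near",445.6,-46)):
  for z in (112,119,140,72):
    c=m['R']@np.array([x,y,z])+m['t'];print(n,z,m['cx']+f*c[0]/c[2],m['cy']+f*c[1]/c[2])
b=cv2.imread("pics/scene9.png");a=cv2.imread("pics/scene0.png")
d=cv2.absdiff(a,b).max(2)>12
for r,c in ((135,315),(192,340)):
  for i in range(r,r+40,1): print(i,''.join('#' if v else '.' for v in d[i,c:c+32]))
E
```

```text
proj 112 (np.float64(316.2230133200293), np.float64(192.53993920404804))
proj 119 (np.float64(316.2063058889304), np.float64(194.79639221817428))
(316, 195) [166 170 170] 4 (310, 187, 14, 19) [array([ 616.1, -209.8]), array([11.3, 16.4]), np.float64(62.3)]
(316, 195) [166 170 170] 6 (309, 186, 24, 30) [array([ 619.4, -211.2]), array([21.4, 20.4]), np.float64(16.8)]
(316, 195) [166 170 170] 8 (281, 165, 72, 51) [array([ 604.5, -203.6]), array([45.5, 45.9]), np.float64(17.9)]
(310, 190) [163 166 166] 4 (284, 176, 46, 40) [array([ 610.5, -216. ]), array([41.6, 19.1]), np.float64(21.1)]
(310, 190) [163 166 166] 6 (281, 165, 71, 51) [array([ 604.2, -204. ]), array([45.8, 45.9]), np.float64(19.4)]
(310, 190) [163 166 166] 8 (280, 162, 73, 55) [array([ 604.2, -203.8]), array([46. , 46.2]), np.float64(18.8)]
(322, 190) [166 170 169] 4 (309, 186, 24, 29) [array([ 619.2, -210.9]), array([21.4, 19.7]), np.float64(16.8)]
(322, 190) [166 170 169] 6 (309, 165, 44, 51) [array([ 615.4, -199.7]), array([22.1, 45.3]), np.float64(18.5)]
(322, 190) [166 170 169] 8 (281, 163, 72, 53) [array([ 604.6, -203
[... 6285 characters left out ...]
3 ...........#....##.###..........
214 ...........##########...........
215 ...........##########...........
216 ...........##########...........
217 ..................###...........
218 .........###.......###..........
219 ........####........###.........
220 ........####.......#####........
221 ........####.......#####........
222 .........####......######.......
223 ..........#######..######.......
224 ..........###.#.#..#######......
225 ..........##..##.#########......
226 ...........###############......
227 .............############.......
228 ................#########.......
229 ................########........
230 .................#######........
231 ...................####.........
```

The scene difference puts the head tops at about 112 mm (far nut) and 115 mm (near nut). They would stand at about 130 mm if only 15 mm in, so both are well past that. Handing in.

```bash
python3 -c "
from rig import ctrl
print(ctrl.finish_job())"
```

```text
the job is handed in; nothing more can be done
None
```

Job handed in: the rack spindle at y ≈ 130 mm proved right-hand and is in the plain nut, and the one at y ≈ 201 mm proved left-hand and is in the grooved nut, each about 26 mm or more down; neither was dropped, and the arm stayed well clear of the tape, pen and nippers.

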